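# Find the rocking corner and set its shim

## Robot

A 7-joint arm with a two-finger parallel gripper is mounted at the origin on the work surface; the furniture and walls round the work are solid. World frame = base frame: x ahead of the robot, y to its left, z up, the work surface at z = 0. Lengths are in m, angles in rad, forces in N, time in s.
With the tool pointing down it reaches from about 0.4 to 0.9 m from the base axis. Payload 5.5 kg.
Tool frame: the origin (TCP) lies between the finger pads; the fingertips stand 11 mm ahead of it and the grasp point (between the pads) lies 8 mm behind it (manip.tip_reach is the distance from the TCP to the fingertips, in m); z points along the fingers, y is the line along which they close (so a half turn about z gives the same grasp; the last joint's range is limited). The gripper opens to 92 mm and grips with 3 to 60 N. Pads are 19 mm wide; open, the fingers measure 130 mm over their backs; the gripper's body (75 mm by 190 mm) begins 47 mm behind the grasp point.
Start: joints at [1.451, 0.501, -0.427, 1.55, 0.221, 1.138, -0.21], TCP at [0.243, -0.603, 0.238] pointing down, gripper open.
Joint ranges: [-2.88, 2.88], [-0.31, 2.03], [-1.54, 1.56], [0.2, 2.42], [-1.41, 4.55], [0.19, 2.02], [-2.57, 2.57]. Speed limits (rad/s): [2.57, 2.57, 3.14, 3.14, 3.14, 3.14, 3.14].

## Interface

Orientations are given as a unit quaternion [x, y, z, w].
In Python, from rig import manip gives the robot as it stands. The module is installed in compiled form; this text tells all that it offers.
- The arm moves only by the tool carry_out, never from a script. Its argument "moves" is a list of rows, each a list of 3 entries, a list of its own where there are three numbers: the shift along the world's x, y, z in mm, then the turn about the world's z in rad, then the opening in per cent of the stroke, from 0 (shut) to 100 (fully open). A call has 1 to 10 rows; each row shifts and turns the commanded pose from where the row before left it; what a row does not reach is not made up. A row lasts 1/10 s, in which the tool goes at most 50 mm and 8.59 degrees, less where a joint would pass 70% of its speed; a pose out of reach is approached as far as the arm can. A call with a gripper value outside its range is refused whole. The fingers move at their own pace and stop on an object; "force" is the grip in N (left out, the last holds). Time passes only in rows, so rows that do not move let the fingers close. It gives the time, the measured TCP pose, the force, the opening and the grip force at its end, in the units of the state.
- manip.get_obs(): the state, without advancing time (a new reading comes with each control period).
- manip.camera(name): name is "scene" or "top" or "wrist"; returns a dict with "image" (420x560x3 uint8, red, green, blue), "range_z" (420x560 float32, m along the optical axis (not along the pixel's ray), 0 where there is no reading), "K" (3x3 intrinsics, pixels), "k1" (the pictures are not rectified: a ray, as slopes to the right and down, at radius r is drawn at 1 + k1 r^2 times it, then the intrinsics apply), "R" (3x3) and "t" (3): a world point X has camera coordinates R X + t; the wrist camera has in their place "T_tool_cam" (4x4, takes a point from camera to tool coordinates, whose origin is the TCP and whose axes are the flange's). Camera axes: x right, y down, z forward; pixel columns grow to the right and rows downward; lengths in m; the calibration is good to about 2 mm. A picture is of the moment at which its call begins: read the wrist's pose just before it.
- manip.sign_off(): hands the job in; it is judged then, once.
The state is a dict: "t": time; "joints": joint angles; "dq": joint speeds; "joint_efforts": joint torques, N m; "tcp_pos": TCP position; "tool_rot": TCP orientation; "force": force on the tool from outside, world axes, zero at the start; "torque": the same for the moment, N m; "grip_width": opening from 0.0 (shut) to 1.0 (fully open); "grip_force": force on a finger pad.
Only numpy, scipy, OpenCV 4.12 (cv2) and the standard library are available. Lean on these libraries where they do the work, as an engineer would, in place of code of your own. Each camera call takes 0.05 s, during which the arm holds its last target. There are 200 camera calls.

## Task

One corner of the loose aluminium instrument plate rocks: press down on the plate's corners in turn until you find it. Then press the raised brass shim tab of that corner fully flat, leaving the other three tabs raised, and press the same plate corner firmly once more to prove that its shim now carries it. Only press with the fingertips: do not lift the plate, and do not disturb the tape, eraser and pen.

Things in the scene. Friction and masses are not known exactly. Their poses are not given: they have to be found in the camera images.
- bed: grey base fixed to the bench, 120 x 212 x 6 mm; origin at the centre of its underside, x and y along its sides (212 mm along y), z up. A hinged brass shim lies beyond each of the plate's four corners, two at its +y end and two at its -y end. Its place and turn on the bench vary.
- plate: loose square aluminium plate, 120 x 120 x 12 mm, 0.5 kg, a 3 mm high round level in its middle; origin under its centre, 20 mm above the bench, axes as the bed's. It lies on four rubber feet that look alike; one, at any corner, is springy: pressed there with 5 N or more the corner sinks 3 to 4 mm and springs back when let go. The other corners give under 1 mm.
- corner_a (a point): pressing place on the plate's top at its -x +y corner, marked by a ring, right above the foot there, 17 mm in from both edges; 32 mm above the bench when the plate lies level
- corner_b (a point): pressing place on the plate's top at its +x +y corner, marked by a ring, right above the foot there, 17 mm in from both edges; 32 mm above the bench when the plate lies level
- corner_c (a point): pressing place on the plate's top at its +x -y corner, marked by a ring, right above the foot there, 17 mm in from both edges; 32 mm above the bench when the plate lies level
- corner_d (a point): pressing place on the plate's top at its -x -y corner, marked by a ring, right above the foot there, 17 mm in from both edges; 32 mm above the bench when the plate lies level
- tab_a (a point): point on the top of the brass tab of the shim at the plate's -x +y corner, 30 mm from its hinge; the tab is 22 mm wide and ends 38 mm from the hinge. It stands up some 27 mm above the bench when raised and 14 mm when flat, where it lies 53 mm out along y from corner_a (3 mm less when raised)
- tab_b (a point): point on the top of the brass tab of the shim at the plate's +x +y corner, 30 mm from its hinge; the tab is 22 mm wide and ends 38 mm from the hinge. It stands up some 27 mm above the bench when raised and 14 mm when flat, where it lies 53 mm out along y from corner_b (3 mm less when raised)
- tab_c (a point): point on the top of the brass tab of the shim at the plate's +x -y corner, 30 mm from its hinge; the tab is 22 mm wide and ends 38 mm from the hinge. It stands up some 27 mm above the bench when raised and 14 mm when flat, where it lies 53 mm out along y from corner_c (3 mm less when raised)
- tab_d (a point): point on the top of the brass tab of the shim at the plate's -x -y corner, 30 mm from its hinge; the tab is 22 mm wide and ends 38 mm from the hinge. It stands up some 27 mm above the bench when raised and 14 mm when flat, where it lies 53 mm out along y from corner_d (3 mm less when raised)
- shim_a_hinge (a joint): hinge of the shim at corner_a, rad: 0 = tab raised (26 degrees), 0.45 = tab pressed flat, at its stop; starts at 0 to 0.05. Stiff: about 10 N straight down on the tab point moves it, and it stays where it is left. Its axis runs along the bed's x, 66 mm from the bed's middle and 12 mm above the bench
- shim_b_hinge (a joint): hinge of the shim at corner_b, rad: 0 = tab raised (26 degrees), 0.45 = tab pressed flat, at its stop; starts at 0 to 0.05. Stiff: about 10 N straight down on the tab point moves it, and it stays where it is left. Its axis runs along the bed's x, 66 mm from the bed's middle and 12 mm above the bench
- shim_c_hinge (a joint): hinge of the shim at corner_c, rad: 0 = tab raised (26 degrees), 0.45 = tab pressed flat, at its stop; starts at 0 to 0.05. Stiff: about 10 N straight down on the tab point moves it, and it stays where it is left. Its axis runs along the bed's x, 66 mm from the bed's middle and 12 mm above the bench
- shim_d_hinge (a joint): hinge of the shim at corner_d, rad: 0 = tab raised (26 degrees), 0.45 = tab pressed flat, at its stop; starts at 0 to 0.05. Stiff: about 10 N straight down on the tab point moves it, and it stays where it is left. Its axis runs along the bed's x, 66 mm from the bed's middle and 12 mm above the bench
- shim_a: the brass leaf of the shim at corner_a, 22 x 50 x 4 mm; origin on its hinge, its y axis points outward, level when the tab is raised. Its inner nose reaches under the plate's edge; with the tab flat the nose stands about 1 mm below the level plate and carries that corner if the foot there gives way (press the corner with some 6 to 15 N to load it)
- shim_b: the brass leaf of the shim at corner_b, 22 x 50 x 4 mm; origin on its hinge, its y axis points outward, level when the tab is raised. Its inner nose reaches under the plate's edge; with the tab flat the nose stands about 1 mm below the level plate and carries that corner if the foot there gives way (press the corner with some 6 to 15 N to load it)
- shim_c: the brass leaf of the shim at corner_c, 22 x 50 x 4 mm; origin on its hinge, its y axis points outward, level when the tab is raised. Its inner nose reaches under the plate's edge; with the tab flat the nose stands about 1 mm below the level plate and carries that corner if the foot there gives way (press the corner with some 6 to 15 N to load it)
- shim_d: the brass leaf of the shim at corner_d, 22 x 50 x 4 mm; origin on its hinge, its y axis points outward, level when the tab is raised. Its inner nose reaches under the plate's edge; with the tab flat the nose stands about 1 mm below the level plate and carries that corner if the foot there gives way (press the corner with some 6 to 15 N to load it)
- tape: roll of white tape, 47 mm across, 18 mm high, lying near the bed's -y end; bystander
- rubber: eraser in a blue sleeve, 19 x 45 x 11 mm, lying near the bed's -y end; bystander
- pen: red pen, 135 mm long, 13 mm high, lying beyond the tape and eraser; bystander

How it is judged:
On the way, in this order (a step that is already met when the one before it is completed fails the run):
1. the rocking corner is pressed down: a plate corner sinks more than 2 mm under the fingers (contact force between the fingers and plate above 1 N and z of any of corner_a, corner_b, corner_c, corner_d in the frame of bed below 0.03 m), for 0.1 s.
2. one shim tab is flat (above 0.40 rad), the other three still raised (below 0.15 rad) (((value of joint shim_a_hinge above 0.4 rad and value of joint each of shim_b_hinge, shim_c_hinge, shim_d_hinge below 0.15 rad) or (value of joint shim_b_hinge above 0.4 rad and value of joint each of shim_a_hinge, shim_c_hinge, shim_d_hinge below 0.15 rad) or (value of joint shim_c_hinge above 0.4 rad and value of joint each of shim_a_hinge, shim_b_hinge, shim_d_hinge below 0.15 rad) or (value of joint shim_d_hinge above 0.4 rad and value of joint each of shim_a_hinge, shim_b_hinge, shim_c_hinge below 0.15 rad))), for 0.2 s.
3. the fingers press the plate with more than 3 N and the flattened shim, alone flat, carries more than 1 N of it (only the rocking corner's shim can) (((value of joint shim_a_hinge above 0.4 rad and value of joint each of shim_b_hinge, shim_c_hinge, shim_d_hinge below 0.15 rad and contact force between shim_a and plate above 1 N and contact force between the fingers and plate above 3 N) or (value of joint shim_b_hinge above 0.4 rad and value of joint each of shim_a_hinge, shim_c_hinge, shim_d_hinge below 0.15 rad and contact force between shim_b and plate above 1 N and contact force between the fingers and plate above 3 N) or (value of joint shim_c_hinge above 0.4 rad and value of joint each of shim_a_hinge, shim_b_hinge, shim_d_hinge below 0.15 rad and contact force between shim_c and plate above 1 N and contact force between the fingers and plate above 3 N) or (value of joint shim_d_hinge above 0.4 rad and value of joint each of shim_a_hinge, shim_b_hinge, shim_c_hinge below 0.15 rad and contact force between shim_d and plate above 1 N and contact force between the fingers and plate above 3 N))), for 0.2 s.
At the end, for the whole second after the job is handed in: exactly one shim tab is flat (above 0.40 of 0.45 rad) and the other three are raised (below 0.15 rad); the plate lies level (within 0.02 rad) and still in its place on the feet, its origin within 24 mm of the bed's (((value of joint shim_a_hinge above 0.4 rad and value of joint each of shim_b_hinge, shim_c_hinge, shim_d_hinge below 0.15 rad) or (value of joint shim_b_hinge above 0.4 rad and value of joint each of shim_a_hinge, shim_c_hinge, shim_d_hinge below 0.15 rad) or (value of joint shim_c_hinge above 0.4 rad and value of joint each of shim_a_hinge, shim_b_hinge, shim_d_hinge below 0.15 rad) or (value of joint shim_d_hinge above 0.4 rad and value of joint each of shim_a_hinge, shim_b_hinge, shim_c_hinge below 0.15 rad)) and angle between plate's own z axis and vertical below 0.02 rad and distance between plate and bed below 0.024 m and linear speed of plate below 0.01 m/s); the robot touches nothing.
It fails at once if the plate is lifted, tipped up or pushed out of its guides (z of plate in the frame of bed above 0.03 m or angle between plate's own z axis and vertical above 0.2 rad or horizontal distance between plate and bed above 0.012 m).
It fails at once if the tape roll is disturbed (moved more than 20 mm) (distance of tape from where it was at the start of the episode above 0.02 m).
It fails at once if the eraser is disturbed (moved more than 20 mm) (distance of rubber from where it was at the start of the episode above 0.02 m).
It fails at once if the pen is disturbed (moved more than 20 mm) (distance of pen from where it was at the start of the episode above 0.02 m).
It also fails if it takes over 48 s, if anything falls off the work surface, if the arm or the gripper's body presses on something with over 40 N, if the wrist force passes 120 N, or if a joint passes its speed limit or range.

## Working session

There is one attempt and no reset: what is moved stays moved. The work goes in short steps, Python scripts to look and compute and a tool call to move; the robot and the scene stay as the last step left them, time stands still between calls to the robot, and variables do not carry over. Pictures are saved under pics/ and viewed, at most 10 in all, crops included, and the job is handed in when it is done.

Besides the shell and the picture viewer there is one more tool, called as name(argument=value, ...) on one line, values as JSON. carry_out: Moves the arm, as the interface text tells. Its arguments: {"type":"object","properties":{"moves":{"type":"array","items":{"type":"array"}},"force":{"type":"number"}},"required":["moves"]}

```bash
mkdir -p pics; python3 - <<'E'
from rig import manip
import cv2,numpy as np
print(manip.get_obs(), manip.tip_reach)
for n in ("top","scene"):
    c=manip.camera(n); cv2.imwrite(f"pics/{n}0.png",c["image"][:,:,::-1]); np.savez(f"{n}0.npz",**c)
    print(n,c["K"],c["k1"],c["R"],c["t"])
E
```

```text
{'t': 0.0, 'joints': array([ 1.45118184,  0.50186229, -0.4267987 ,  1.55143463,  0.22079611,
        1.13828748, -0.21030036]), 'dq': array([ 1.18416516e-03,  7.56672295e-04,  6.18031219e-04,  1.29940886e-03,
       -8.51838351e-05,  2.06534888e-03,  1.58711791e-03]), 'joint_efforts': array([ 4.70251452e-04, -5.66604066e+01, -5.81615388e+00, -2.79116482e+01,
       -6.87804865e-02,  3.07516870e-02,  1.94555569e-04]), 'tcp_pos': array([ 0.24251072, -0.60234321,  0.23667633]), 'tool_rot': array([ 9.81731669e-01,  1.90268213e-01, -1.44119037e-04, -9.56906143e-04]), 'force': array([-0.38354252, -0.09779931, -0.17217661]), 'torque': array([ 0.03956535, -0.02443544,  0.04101246]), 'grip_force': 0.0, 'grip_width': 1.0006796047130364} 0.011
top [[519.01508238   0.         284.50561044]
 [  0.         519.01508238 208.23772318]
 [  0.           0.           1.        ]] -0.09079897290483509 [[ 0.00704223 -0.99993925 -0.00847981]
 [-0.98530382 -0.00549138 -0.17072264]
 [ 0.1706657   0.00955745 -0.98528264]] [-0.24903206  0.52135935  0.83212937]
scene [[400.32608486   0.         278.68538243]
 [  0.         400.32608486 199.03955786]
 [  0.           0.           1.        ]] -0.09567572518504644 [[-0.68315839 -0.73026007 -0.00385133]
 [-0.46480753  0.43888306 -0.7689835 ]
 [ 0.56324823 -0.5235474  -0.63925703]] [0.19460975 0.40355932 0.47108889]
```

View pics/top0.png

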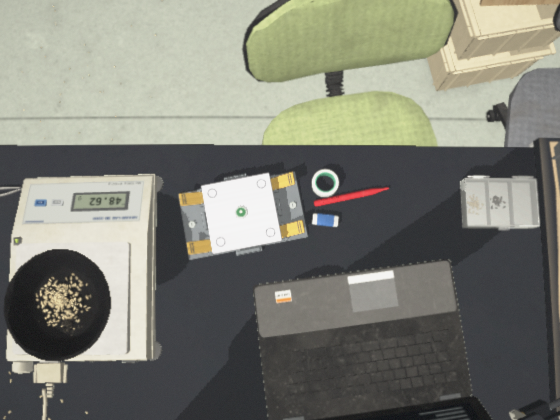

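View pics/scene0.png

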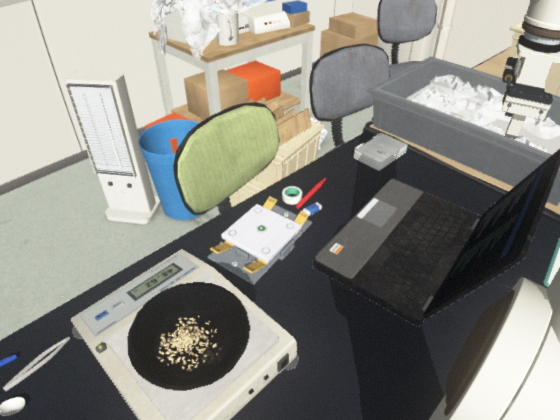

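The top view shows the plate as a white square at about (240, 212). The four brass tabs are at its left and right ends, the tape at (325, 183), the eraser at (325, 220) and the pen at (350, 197). So bed +y points image-left (world +y).

```bash
cat > h.py <<'E'
import numpy as np,cv2
def ray(c,uv,z):
    uv=np.atleast_2d(np.float64(uv)); K=c["K"]; d=(uv-K[:2,2])/K[0,0]; s=d.copy()
    for _ in range(20): s=d/(1+float(c["k1"])*(s**2).sum(1,keepdims=True))
    R,t=c["R"],c["t"]; w=np.c_[s,np.ones(len(s))]@R; o=-R.T@t
    return o+w*((z-o[2])/w[:,2])[:,None]
def fix(c,pt): # 3D from depth image
    pass
E
python3 - <<'E'
from h import *
c=np.load("top0.npz"); im=c["image"]; hsv=cv2.cvtColor(im,cv2.COLOR_RGB2HSV)
m=((hsv[...,2]>200)&(hsv[...,1]<40)).astype(np.uint8); m[:,:170]=0;m[:,312:]=0;m[:165]=0;m[265:]=0
cs,_=cv2.findContours(m,cv2.RETR_EXTERNAL,cv2.CHAIN_APPROX_NONE); k=max(cs,key=cv2.contourArea)
P=ray(c,k[:,0],.032)[:,:2].astype(np.float32); r=cv2.minAreaRect(P); print("plate",r)
b=cv2.inRange(hsv,(15,120,90),(30,255,255)); b[:,:170]=0;b[:,312:]=0;b[:165]=0;b[265:]=0
for q in cv2.findContours(b,cv2.RETR_EXTERNAL,cv2.CHAIN_APPROX_NONE)[0]:
    if cv2.contourArea(q)>30: 
        p=ray(c,q[:,0],.02)[:,:2].astype(np.float32); print("brass",cv2.minAreaRect(p))
# heights
D=c["range_z"]; v,u=np.mgrid[0:420:1,0:560:1]; uv=np.c_[u.ravel(),v.ravel()]
K=c["K"];d=(uv-K[:2,2])/K[0,0];s=d.copy()
for _ in range(20): s=d/(1+float(c["k1"])*(s**2).sum(1,keepdims=True))
X=(np.c_[s,np.ones(len(s))]*D.ravel()[:,None]-c["t"])@c["R"]
ok=D.ravel()>0; X=X.reshape(420,560,3)
for n,(u0,u1,v0,v1) in dict(scale=(10,155,180,360),plate=(225,235,220,230),tape=(310,340,168,198),laptop=(255,470,260,420),all_right=(430,540,170,420),table=(165,175,300,320)).items():
    Y=X[v0:v1,u0:u1].reshape(-1,3);Y=Y[np.isfinite(Y).all(1)&(D[v0:v1,u0:u1].ravel()>0)]
    print(n,np.percentile(Y,[1,50,99],axis=0).round(3).tolist())
E
```

```text
plate ((0.5169550180435181, -0.17055267095565796), (0.11952324956655502, 0.11912468820810318), 11.39612102508545)
brass ((0.4603540003299713, -0.10320686548948288), (0.019646907225251198, 0.02852528914809227), 9.944694519042969)
brass ((0.4899517297744751, -0.2535339593887329), (0.021036939695477486, 0.029753509908914566), 14.499788284301758)
brass ((0.5438750982284546, -0.08164126425981522), (0.01988408900797367, 0.038961853832006454), 5.524002552032471)
brass ((0.5758671164512634, -0.24187248945236206), (0.02139376290142536, 0.04064087197184563), 21.29486083984375)
scale [[0.275, -0.026, 0.001], [0.414, 0.078, 0.088], [0.57, 0.25, 0.13]]
plate [[0.488, -0.16, 0.029], [0.496, -0.152, 0.032], [0.504, -0.144, 0.036]]
tape [[0.55, -0.343, -0.003], [0.577, -0.316, 0.002], [0.605, -0.291, 0.021]]
laptop [[0.182, -0.562, -0.002], [0.305, -0.376, 0.027], [0.437, -0.2, 0.071]]
all_right [[0.187, -0.695, -0.003], [0.379, -0.591, 0.002], [0.599, -0.49, 0.309]]
table [[0.335, -0.056, -0.003], [0.351, -0.047, 0.0], [0.368, -0.039, 0.003]]
```

carry_out(moves=[[[50,10,15],0.138,0],[[50,10,15],0.138,0],[[17,45,0],0.138,0],[[17,45,0],0.138,0],[[17,45,0],0.138,0],[[17,45,0],0.138,0],[[17,45,0],0.138,0],[[17,45,0],0.138,0],[[17,45,0],0.138,0],[[17,45,0],0.138,0]], force=20)

```text
t: 1.1
tcp_pos: [0.4729, -0.2223, 0.2658]
tool_rot: [0.634, 0.773, -0.0, -0.0]
force: [1.1, -0.2, -0.2]
grip_width: 0.178
grip_force: 0.0
```

carry_out(moves=[[[0,0,-35],0,0],[[0,0,-35],0,0],[[0,0,-35],0,0],[[0,0,-35],0,0],[[0,0,0],0,0]])

```text
t: 1.6
tcp_pos: [0.4691, -0.2227, 0.1217]
tool_rot: [0.636, 0.772, -0.001, -0.005]
force: [-0.8, 0.5, 0.8]
grip_width: 0.005
grip_force: 0.0
```

```bash
python3 - <<'E'
from rig import manip
import cv2
from scipy.spatial.transform import Rotation as R
o=manip.get_obs();print(o["t"],o["tcp_pos"],o["force"],o["grip_width"],R.from_quat(o["tool_rot"]).as_matrix()[:,1],o["joints"])
a=manip.camera("wrist")["image"];b=manip.camera("top")["image"][130:270,150:380]
cv2.imwrite("pics/w1.png",a[:,:,::-1]);cv2.imwrite("pics/t1.png",cv2.resize(b[:,:,::-1],None,fx=3,fy=3))
E
```

```text
1.6 [ 0.469091   -0.22271941  0.12167686] [-0.84630677  0.47436287  0.79019889] 0.005148205160806983 [ 0.9815279   0.19119322 -0.00693861] [ 1.01355473  0.51566221 -0.77565405  1.95776467  0.4679594   0.8653786
  0.17963919]
```

View pics/w1.png

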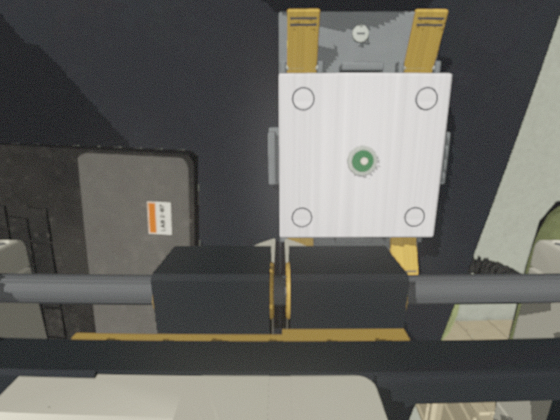

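The wrist view shows the plate rings at (303, 98), (427, 98), (415, 217) and (302, 217) for corner d. The shut fingers sit at about u=280, so they need to go about 14 mm towards +x.

carry_out(moves=[[[14,1.5,-20],0,0],[[0,0,-25],0,0],[[0,0,-23],0,0],[[0,0,0],0,0]])

```text
t: 2.1
tcp_pos: [0.4865, -0.2227, 0.0577]
tool_rot: [0.636, 0.772, -0.0, -0.001]
force: [-0.5, -0.3, -0.6]
grip_width: 0.004
grip_force: 0.0
```

carry_out(moves=[[[-2,1,-8],0,0],[[0,0,-4],0,0],[[0,0,0],0,0]])

```text
t: 2.4
tcp_pos: [0.4852, -0.222, 0.0467]
tool_rot: [0.636, 0.772, -0.0, 0.001]
force: [-0.8, 0.1, -0.3]
grip_width: 0.006
grip_force: 0.0
```

carry_out(moves=[[[0,0,-2],0,0],[[0,0,0],0,0]])

```text
t: 2.6
tcp_pos: [0.4851, -0.2218, 0.0443]
tool_rot: [0.636, 0.772, 0.0, 0.0]
force: [0.1, 0.4, -0.7]
grip_width: 0.007
grip_force: 0.0
```

carry_out(moves=[[[0,0,-2],0,0],[[0,0,0],0,0]])

```text
t: 2.8
tcp_pos: [0.4854, -0.2219, 0.0432]
tool_rot: [0.636, 0.772, -0.0, 0.001]
force: [-2.7, -0.1, 12.9]
grip_width: 0.006
grip_force: 6.1
```

carry_out(moves=[[[0,0,-2],0,0],[[0,0,0],0,0],[[0,0,0],0,0]])

```text
t: 3.1
tcp_pos: [0.4854, -0.2219, 0.043]
tool_rot: [0.636, 0.772, -0.001, 0.001]
force: [-9.4, 1.7, 30.9]
grip_width: 0.007
grip_force: 15.4
```

Corner d is firm. Next is c.

carry_out(moves=[[[0,0,14],0,0],[[41,8.5,0],0,0],[[41,8,0],0,0],[[0,0,-8],0,0],[[0,0,0],0,0]])

```text
t: 3.6
tcp_pos: [0.567, -0.2041, 0.0451]
tool_rot: [0.636, 0.772, 0.0, -0.001]
force: [-0.7, 0.2, -0.1]
grip_width: 0.003
grip_force: 0.0
```

carry_out(moves=[[[0,0,-3],0,0],[[0,0,0],0,0]])

```text
t: 3.8
tcp_pos: [0.566, -0.2052, 0.0434]
tool_rot: [0.636, 0.772, -0.0, -0.0]
force: [-1.2, 1.6, 4.5]
grip_width: 0.006
grip_force: 2.1
```

carry_out(moves=[[[0,0,-2],0,0],[[0,0,0],0,0]])

```text
t: 4.0
tcp_pos: [0.5661, -0.2051, 0.0432]
tool_rot: [0.636, 0.771, -0.001, 0.0]
force: [-6.2, 3.3, 18.1]
grip_width: 0.001
grip_force: 9.1
```

Corner c is firm. Next is b.

carry_out(moves=[[[0,0,13],0,0],[[-8,42,0],0,0],[[-8,43,0],0,0],[[0,0,-9],0,0],[[0,0,0],0,0]])

```text
t: 4.5
tcp_pos: [0.5494, -0.1194, 0.0446]
tool_rot: [0.635, 0.772, -0.001, -0.001]
force: [0.1, -0.7, -0.0]
grip_width: 0.001
grip_force: 0.0
```

carry_out(moves=[[[0,0,-2],0,0],[[0,0,0],0,0]])

```text
t: 4.7
tcp_pos: [0.5507, -0.1218, 0.043]
tool_rot: [0.637, 0.771, -0.0, 0.0]
force: [-1.0, -0.1, 1.7]
grip_width: 0.002
grip_force: 1.3
```

carry_out(moves=[[[0,0,-2],0,0],[[0,0,0],0,0]])

```text
t: 4.9
tcp_pos: [0.551, -0.1214, 0.0411]
tool_rot: [0.637, 0.771, -0.0, 0.0]
force: [-0.1, -1.4, 4.3]
grip_width: 0.0
grip_force: 2.1
```

Corner b is springy. I'll press further.

carry_out(moves=[[[0,0,-2],0,0],[[0,0,-1],0,0],[[0,0,0],0,0],[[0,0,0],0,0]])

```text
t: 5.3
tcp_pos: [0.5513, -0.1211, 0.0396]
tool_rot: [0.636, 0.771, -0.001, 0.001]
force: [-5.2, -1.4, 16.6]
grip_width: 0.009
grip_force: 8.2
```

```bash
python3 - <<'E'
from h import *
c=np.load("top0.npz"); D=c["range_z"]; v,u=np.mgrid[0:420,0:560]; uv=np.c_[u.ravel(),v.ravel()]
K=c["K"];d=(uv-K[:2,2])/K[0,0];s=d.copy()
for _ in range(20): s=d/(1+float(c["k1"])*(s**2).sum(1,keepdims=True))
X=((np.c_[s,np.ones(len(s))]*D.ravel()[:,None]-c["t"])@c["R"]).reshape(420,560,3)
for a in (180,200,220,240,260,290,320):
    print([tuple((X[a,b]*1000).round().astype(int).tolist()) for b in range(130,172,5)])
E
```

```text
[(571, 21, 43), (573, 15, 35), (571, 4, 42), (572, -4, 38), (572, -13, 38), (576, -17, 23), (579, -22, 7), (581, -30, 1), (581, -39, 1)]
[(534, 16, 53), (534, 8, 52), (534, -1, 52), (535, -9, 51), (535, -18, 50), (540, -19, 22), (544, -23, 2), (544, -31, 0), (544, -41, 1)]
[(499, 11, 61), (499, 3, 60), (499, -5, 59), (499, -14, 61), (500, -20, 52), (505, -19, 17), (508, -23, -2), (508, -33, 2), (508, -42, 0)]
[(465, 8, 67), (465, -1, 68), (465, -8, 64), (465, -18, 68), (467, -20, 47), (470, -22, 19), (472, -26, 0), (472, -35, 2), (473, -43, -1)]
[(432, 5, 69), (432, -3, 68), (432, -11, 68), (432, -20, 68), (434, -22, 47), (436, -22, 13), (437, -27, 0), (437, -36, 1), (437, -45, 1)]
[(383, -1, 81), (383, -5, 68), (383, -13, 67), (384, -21, 67), (384, -23, 43), (385, -20, -3), (385, -30, 1), (385, -38, 1), (385, -47, 0)]
[(335, 0, 69), (335, -7, 68), (336, -15, 67), (336, -24, 68), (335, -24, 40), (333, -23, 0), (333, -32, 3), (333, -41, 3), (333, -49, -1)]
```

carry_out(moves=[[[0,0,22],0,0],[[-5,26,0],0,0],[[-5,26,0],0,0],[[0,0,-10],0,0],[[0,0,-7],0,0],[[0,0,0],0,0]])

```text
t: 5.9
tcp_pos: [0.54, -0.0693, 0.0415]
tool_rot: [0.637, 0.771, -0.001, -0.001]
force: [0.3, 0.4, -0.4]
grip_width: 0.008
grip_force: 0.0
```

carry_out(moves=[[[0,0,-3],0,0],[[0,0,-3],0,0],[[0,0,-3],0,0],[[0,0,0],0,0]])

```text
t: 6.3
tcp_pos: [0.5406, -0.0673, 0.0343]
tool_rot: [0.636, 0.772, 0.0, -0.001]
force: [-3.8, 3.3, 7.1]
grip_width: 0.01
grip_force: 3.5
```

carry_out(moves=[[[0,0,-3],0,0],[[0,0,-1],0,0],[[0,0,0],0,0]])

```text
t: 6.6
tcp_pos: [0.5406, -0.0665, 0.0304]
tool_rot: [0.636, 0.772, 0.001, -0.001]
force: [-2.9, 4.0, 6.5]
grip_width: 0.006
grip_force: 3.6
```

carry_out(moves=[[[0,0,-3],0,0],[[0,0,-2],0,0],[[0,0,0],0,0]])

```text
t: 6.9
tcp_pos: [0.541, -0.0665, 0.0254]
tool_rot: [0.636, 0.772, 0.001, -0.001]
force: [-1.6, 3.2, 5.4]
grip_width: 0.006
grip_force: 2.6
```

carry_out(moves=[[[0,0,-2],0,0],[[0,0,0],0,0],[[0,0,0],0,0]])

```text
t: 7.2
tcp_pos: [0.5411, -0.0666, 0.0247]
tool_rot: [0.636, 0.772, 0.0, -0.0]
force: [-6.6, 4.2, 18.5]
grip_width: 0.005
grip_force: 9.7
```

The tab is at its stop. I'll go back to corner b.

carry_out(moves=[[[0,0,32],0,0],[[5,-27,0],0,0],[[5,-27,0],0,0],[[0,0,-8],0,0],[[0,0,0],0,0]])

```text
t: 7.7
tcp_pos: [0.5501, -0.1236, 0.0459]
tool_rot: [0.637, 0.771, -0.0, -0.001]
force: [-0.0, 1.3, 0.1]
grip_width: 0.006
grip_force: 0.0
```

carry_out(moves=[[[0,0,-3],0,0],[[0,0,-1],0,0],[[0,0,0],0,0]])

```text
t: 8.0
tcp_pos: [0.5508, -0.1211, 0.043]
tool_rot: [0.636, 0.772, 0.0, -0.0]
force: [-1.2, -0.1, 2.3]
grip_width: 0.005
grip_force: 1.3
```

carry_out(moves=[[[0,0,-1],0,0],[[0,0,-1],0,0],[[0,0,0],0,0],[[0,0,0],0,0]])

```text
t: 8.4
tcp_pos: [0.5509, -0.1211, 0.0424]
tool_rot: [0.636, 0.772, -0.0, 0.0]
force: [-4.8, 2.0, 13.4]
grip_width: 0.004
grip_force: 7.2
```

carry_out(moves=[[[0,0,-0.5],0,0],[[0,0,0],0,0],[[0,0,0],0,0],[[0,0,0],0,0]])

```text
t: 8.8
tcp_pos: [0.551, -0.1211, 0.0423]
tool_rot: [0.636, 0.772, -0.0, 0.0]
force: [-6.2, 1.8, 18.1]
grip_width: 0.006
grip_force: 9.1
```

Corner b now stops after about 1 mm, so the shim carries it. I'll retreat and check.

carry_out(moves=[[[0,0,15],0,0],[[0,0,35],0,0],[[-8,-30,40],0,0],[[-8,-30,40],0,0],[[0,-30,0],0,0],[[0,-30,0],0,0],[[0,0,0],0,0],[[0,0,0],0,0],[[0,0,0],0,0]])

```text
t: 9.7
tcp_pos: [0.5353, -0.2397, 0.1695]
tool_rot: [0.635, 0.772, 0.0, -0.0]
force: [0.1, 0.9, -0.5]
grip_width: 0.005
grip_force: 0.0
```

```bash
python3 - <<'E'
from rig import manip
import cv2
o=manip.get_obs();print(o["t"],o["tcp_pos"],o["force"],abs(o["dq"]).max())
cv2.imwrite("pics/w2.png",manip.camera("wrist")["image"][:,:,::-1])
E
```

```text
9.7 [ 0.5352892  -0.23968671  0.16951853] [ 0.10415764  0.94023177 -0.51180075] 0.010766348926188678
```

View pics/w2.png

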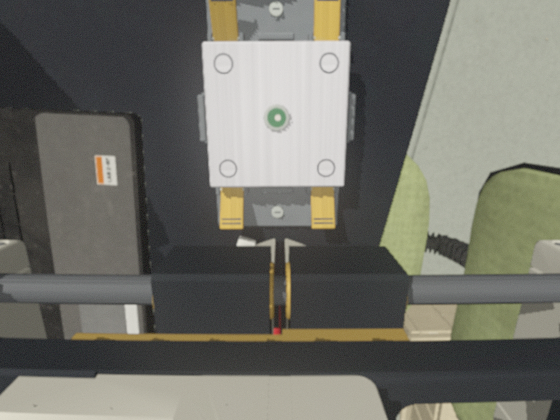

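The view shows the plate in place at (277, 115), with the tabs at the bottom, (230, 208) and (322, 208), still raised. Nothing is touching the arm.

```bash
python3 -c "
from rig import manip
print(manip.sign_off())"
```

```text
the job is handed in; nothing more can be done
None
```

I found the rocking corner at b (+x +y), pressed its shim tab flat with the other three left raised, and pressed b again: it stopped after about 1 mm at 18 N, against 3.6 mm before. The job is handed in at 9.7 s; no verdict came back.

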